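# Pin the hinge of the first-off enclosure

### The arm

A 6-joint arm with a two-finger parallel gripper is mounted at the origin on the work surface. World frame = base frame: x ahead of the robot, y to its left, z up, the work surface at z = 0. Lengths are in m, angles in rad, forces in N, time in s.
With the tool pointing down it reaches from about 0.35 to 0.975 m from the base axis. Payload 4.9 kg.
Tool frame: the origin (TCP) lies at the very end of the fingers, on their centre line; the grasp point (between the pads) lies 19 mm behind it; z points along the fingers, y is the line along which they close (so a half turn about z gives the same grasp; the last joint's range is limited). The gripper opens to 85 mm and grips with 20 to 120 N. Pads are 22 mm wide; open, the fingers measure 114 mm over their backs; the gripper's body (76 mm by 85 mm) begins 54 mm behind the grasp point. The pads swing forward as they close: fully open they stand 13 mm farther back than shut.
Start: joints at [-1.355, 0.053, 1.613, -0, 1.476, -0.119], TCP at [0.205, -0.59, 0.192] pointing down, gripper open.
Joint ranges: [-3.01, 3.01], [-1.01, 2.22], [0.06, 2.58], [-1.02, 4.17], [0.09, 2.62], [-3.14, 3.14]. Speed limits (rad/s): [2.57, 2.57, 3.14, 3.14, 3.14, 3.14].

### API

Orientations are given as a 3x3 rotation matrix whose columns are the frame's x, y, z axes.
In Python, from cell import get_state, get_image, sign_off gives the robot as it stands.
- The arm moves only by the tool send_rows, never from a script. Its argument "commands" is a list of rows, each an object with "hand": the closure, from 0 (fully open) to 1 (shut); "linear": the shift along the world's x, y, z as a fraction of full scale, a list of three; "turn": the turn about the world's z as a fraction of full scale. In form: [{"hand": hand, "linear": [tx, ty, tz], "turn": turn}, ...]. A call has 1 to 8 rows; each row shifts and turns the commanded pose from where the row before left it; what a row does not reach is not made up. Full scale, the value 1, is 0.025 m for a shift and 180 degrees for a turn. A row lasts 1/12 s, in which the tool goes at most 41.7 mm and 7.16 degrees, less where a joint would pass 70% of its speed; a pose out of reach is approached as far as the arm can. A call with a number of a shift or a turn outside -1 to 1 is refused whole. A call with a gripper value outside its range is refused whole. The fingers move at their own pace and stop on an object; "newtons" is the grip in N (left out, the last holds). Time passes only in rows, so rows that do not move let the fingers close. It gives the time, the measured TCP pose, the force, the opening and the grip force at its end, in the units of the state.
- get_state(): the state, without advancing time (a new reading comes with each control period).
- get_image(name): name is "scene" or "side" or "wrist"; returns a dict with "pixels" (420x560x3 uint8, red, green, blue), "depth" (420x560 float32, m along the optical axis (not along the pixel's ray), 0 where there is no reading), "intrinsics" (3x3 intrinsics, pixels), "pose" (4x4, takes a point from camera to world coordinates). Camera axes: x right, y up, looking along -z (the intrinsics and any distortion apply to the point x, -y, -z); pixel columns grow to the right and rows downward; lengths in m; the calibration is good to about 2 mm. A picture is of the moment at which its call begins.
- sign_off(): hands the job in; it is judged then, once.
The state is a dict: "time_s": time; "joints": joint angles; "dq": joint speeds; "effort": joint torques, N m; "tool_pos": TCP position; "tool_rot": TCP orientation; "ft_force": force on the tool from outside, world axes, zero at the start; "moment": the same for the moment, N m; "width": finger opening in m; "gripper_force": force on a finger pad.
Only numpy, scipy, OpenCV 4.12 (cv2) and the standard library are available. Lean on these libraries where they do the work, as an engineer would, in place of code of your own. Each camera call takes 0.05 s, during which the arm holds its last target. There are 200 camera calls.

### The job

The lid of the sheet-steel enclosure has been laid back in place with its hinge knuckles in line, but the hinge pin is still in the wooden gauge rack. Take the headed pin by its shank, start it into the open end of the hinge, let go, then take it by its head (or push on the head) and slide it fully home through all five knuckles until the head is up against the hinge, and let go. Leave the lid closed in its place and the other things on the bench where they are.

Things in the scene. Friction and masses are not known exactly. Their poses are not given: they have to be found in the camera images.
- enclosure: Low bright sheet-steel box, 140 (x) by 150 (y) by 60 mm, clamped fast on a dark plate 205 by 195 by 12 mm; it cannot move. Strap clamps on its -x and +y sides only, 42 mm high. Origin: underside of the plate, under the box's centre, z up. The hinge barrel (20 mm outside, bore 13 mm) runs along y outside the +x wall: axis at x = 82, z = 72 mm. Box rim z = 72, lid top 77, barrel top 82 mm.
- hinge_mouth (a point): Centre of the open end of the hinge bore, on its axis, 72 mm above the bench. Axes as the enclosure's: +y runs into the bore. The pin enters only here, moving along +y. Five knuckles of 27 mm, 3 mm apart, fill the next 147 mm; the first, third and fifth are the box's, the second and fourth the lid's. The mouth is level (1.5 mm) with the box's -y wall; nothing stands in front of it.
- hinge_cap (a point): Centre of the far, capped end of the hinge barrel, 147 mm along +y from the mouth; it is closed. The pin's shank is 142 mm long, so the head meets the first knuckle before the tip meets the cap. Axes as the enclosure's.
- lid: Loose lid, bright sheet 142 by 152 by 5 mm with pressed ribs and a dark oval pull, 0.45 kg, lying closed on the box. Lips beneath hold it with about 1 mm of play, so its two knuckles can be up to 1.2 mm out of line with the box's. Origin: centre of its sheet's underside, on the box rim, straight above the enclosure's origin, 72 mm above the bench; axes as the enclosure's.
- hinge_pin: Steel rod, 10 mm diameter, with a thicker round knurled head (18 mm diameter, 30 mm long) at one end; 0.125 kg, centre of mass near y = +45 mm. Origin: on its axis at the shoulder where head meets shank. +y runs along the shank to the tip, 142 mm away. It lies level in one of the rack's two seats (either), axis 34 mm above the bench, tip to the rack's +y, rolled anyhow about its axis.
- pin_tip (a point): Centre of the end of the pin's tip; the last 12 mm of the shank taper from 10 to 4 mm diameter. In the rack the tip lies sunk in the wood; of the shank only the part 26 to 114 mm from the tip is free, over the finger gap.
- pin_head (a point): Centre of the pin's head, on its axis 15 mm behind the shoulder. In the rack the head lies sunk in a slot of the wood with 2 mm at each side and cannot be gripped; once the pin is started in the hinge it can. Partly in, the pin droops a few mm at the head.
- plug_gauge: A bystander in the rack's other seat: double-ended plug gauge, 152 mm long, thick in the middle (dark, 18 mm diameter, 76 mm long) with thin 10 mm ends and no head. Origin on its axis, level with the pin's along the seat; +y along it, middle of the thick part at y = +72 mm. Leave it in its seat.
- rack: Wooden gauge rack, fixed, 140 (x) by 204 (y) by 44 mm high: a 10 mm base board and two end blocks with seats for two gauges side by side along y, at x = -36 and +36 mm. Between the blocks a gap for the fingers runs right across in x, from y = -22 to +66 mm, its floor 10 mm above the bench. Origin: centre of its underside. In their seats the gauges' origins are at y = -50 mm.
- caliper: Bystander: digital caliper lying flat, 235 mm long, 14 mm high, beyond the enclosure. Origin: centre of its underside.
- square: Bystander: engineer's square lying flat, stock 100 by 18 by 18 mm, blade 150 mm. Origin: under the stock's centre.
- bracket: Bystander: small bent L-shaped sheet bracket, 50 by 60 by 33 mm. Origin: centre of its underside.
- v_block: Bystander: dark steel V-block, 50 by 45 by 40 mm. Origin: centre of its underside.
- oil_bottle: Bystander: white plastic bottle, 44 mm diameter, 110 mm tall, upright. Origin: centre of its underside.
- marker: Bystander: black marker pen, 110 by 13 mm, lying flat. Origin: centre of its underside.
Things that resemble listed ones, but are neither listed nor needed, are in the scene too. Leave any orange look-alike of the hinge_pin alone.

How it is judged:
By the outcome, as a careful person would: the job done as asked, in the order asked, and still so for the second after the job is handed in, with the robot touching nothing.
It also fails if it takes over 54 s, if anything falls off the work surface, if the arm or the gripper's body presses on something with over 40 N, if the wrist force passes 120 N, or if a joint passes its speed limit or range.

## Working session

There is one attempt and no reset: what is moved stays moved. The work goes in short steps, Python scripts to look and compute and a tool call to move; the robot and the scene stay as the last step left them, time stands still between calls to the robot, and variables do not carry over. Pictures are saved under pics/ and viewed, at most 10 in all, crops included, and the job is handed in when it is done.

Besides the shell and the picture viewer there is one more tool, called as a command line: name --argument value ..., lists and objects as JSON in quotes. send_rows: Moves the arm, as the interface text tells. Shift numbers are shares of 0.025 m and turn numbers shares of 180 degrees, none past 1 either way. Its arguments: {"type":"object","properties":{"commands":{"type":"array","items":{"type":"object","properties":{"hand":{"type":"number"},"linear":{"type":"array","items":{"type":"number"}},"turn":{"type":"number"}}}},"newtons":{"type":"number"}},"required":["commands"]}

```bash
mkdir -p pics; cat > h.py <<'E'
import numpy as np, cv2
from cell import get_state, get_image, sign_off
def grab(n,save=None):
    im=get_image(n)
    np.savez(f'{n}.npz',**im)
    if save: cv2.imwrite(f'pics/{save}.png',cv2.cvtColor(im['pixels'],cv2.COLOR_RGB2BGR))
    return im
def cloud(im):
    d=im['depth'];K=im['intrinsics'];v,u=np.indices(d.shape)
    p=np.stack([(u-K[0,2])/K[0,0]*d,-(v-K[1,2])/K[1,1]*d,-d],-1)
    P=im['pose'];w=p@P[:3,:3].T+P[:3,3]; w[d==0]=np.nan
    return w
E
python3 - <<'E'
from h import *
for n in('scene','side','wrist'):
    im=grab(n,n+'0'); print(n,im['pose'].round(3).tolist(),im['intrinsics'].round(1).tolist())
s=get_state();print(s['time_s'],s['tool_rot'],s['width'])
E
```

```text
scene [[0.015, -0.844, 0.535, 1.075], [1.0, 0.016, -0.003, -0.01], [-0.006, 0.535, 0.845, 0.91], [0.0, 0.0, 0.0, 1.0]] [[387.7, 0.0, 276.7], [0.0, 387.7, 212.2], [0.0, 0.0, 1.0]]
side [[0.996, 0.076, -0.043, 0.515], [-0.087, 0.784, -0.615, -0.798], [-0.013, 0.616, 0.788, 1.072], [0.0, 0.0, 0.0, 1.0]] [[507.4, 0.0, 271.7], [0.0, 507.4, 210.5], [0.0, 0.0, 1.0]]
wrist [[0.328, 0.909, 0.259, 0.272], [-0.945, 0.316, 0.088, -0.568], [-0.002, -0.273, 0.962, 0.373], [0.0, 0.0, 0.0, 1.0]] [[293.9, 0.0, 283.3], [0.0, 293.9, 208.5], [0.0, 0.0, 1.0]]
0.15 [[ 9.44493610e-01  3.28529603e-01 -3.46851263e-04]
 [ 3.28529726e-01 -9.44492269e-01  1.60388293e-03]
 [ 1.99324687e-04 -1.62880813e-03 -9.99998654e-01]] 0.08549813453216555
```

View pics/scene0.png

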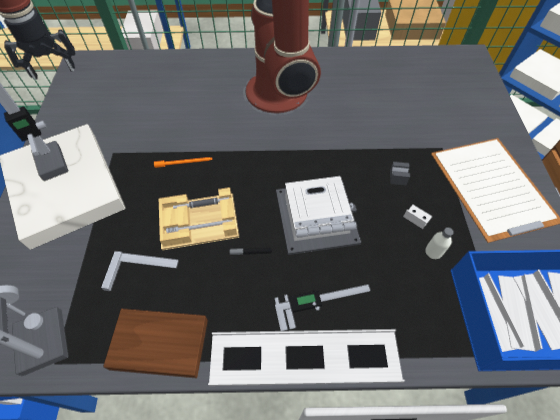

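View pics/side0.png

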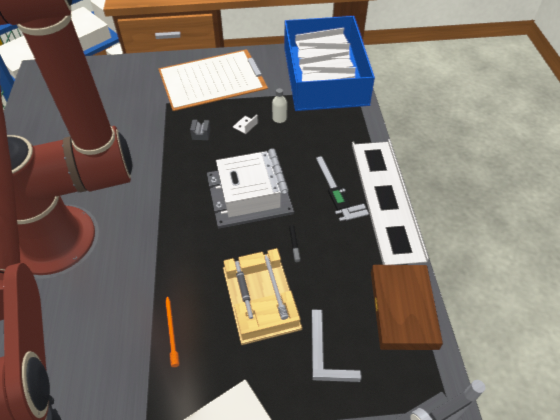

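The scene view shows the enclosure at about (320,215) with its hinge on the far-from-robot side, and the rack at (198,217). In the side view the headed pin is in the rack's +x seat, head at about (283,310), with the plug gauge at (243,290) in the other seat. The orange look-alike lies at (172,335).

```bash
cat > m.py <<'E'
from h import *
def rect(p):
    c,s,a=cv2.minAreaRect((p[:,:2]*1000).astype(np.float32)); return np.round(c,1),np.round(s,1),round(a,2)
for n in('side','scene'):
    w=cloud(np.load(n+'.npz')).reshape(-1,3); w=w[~np.isnan(w[:,0])]
    def sel(x0,x1,y0,y1,z0,z1):
        m=(w[:,0]>x0)&(w[:,0]<x1)&(w[:,1]>y0)&(w[:,1]<y1)&(w[:,2]>z0)&(w[:,2]<z1); return w[m]
    print(n,'bench z',np.median(sel(.35,.75,-.3,.2,-.02,.008)[:,2]))
    e=sel(.35,.75,-.04,.25,.066,.1); print('lid+barrel',len(e),rect(e),np.percentile(e[:,2],[5,50,95,99]))
    e=sel(.35,.75,-.04,.25,.008,.1); print('plate',len(e),rect(e))
    r=sel(.38,.68,-.36,-.06,.041,.05); print('rack top',len(r),rect(r),np.median(r[:,2]))
    r=sel(.38,.68,-.36,-.06,.006,.06); print('rack',len(r),rect(r))
# top-down raster
S=2
img=np.zeros((640,700,3),np.uint8)
for n in('side',):
    d=np.load(n+'.npz');w=cloud(d)
    K=d['intrinsics'];P=d['pose']
# crops side by side enlarged
a=np.load('side.npz')['pixels']; 
c1=cv2.resize(a[235:350,210:310],None,fx=4,fy=5.2,interpolation=cv2.INTER_CUBIC)
c2=cv2.resize(a[140:230,205:300],None,fx=4,fy=598/90,interpolation=cv2.INTER_CUBIC)
cv2.imwrite('pics/crop1.png',cv2.cvtColor(np.hstack([c1[:598],c2[:598]]),cv2.COLOR_RGB2BGR))
E
python3 m.py
```

```text
side bench z 0.00024129827745533738
lid+barrel 2780 (array([524.2, 102.9]), array([165.4, 159.9]), 7.38) [0.07264158 0.07731807 0.0814699  0.08341829]
plate 4952 (array([583.4,  88.9]), array([337.7, 264.5]), 8.13)
rack top 1957 (array([ 523.4, -220.5]), array([132.1, 198.3]), 9.93) 0.04380075877566547
rack 5268 (array([ 541. , -216.5]), array([277.9, 300.8]), 3.99)
scene bench z -0.00023165295480609416
lid+barrel 3189 (array([525.1, 102.2]), array([166.6, 152.8]), 8.77) [0.07342011 0.07681557 0.08041913 0.08240893]
plate 5073 (array([579.8,  85.5]), array([338.9, 250.6]), 1.63)
rack top 1390 (array([ 524.9, -220.2]), array([135.5, 194.8]), 9.05) 0.04347570905107939
rack 3820 (array([ 524.6, -224.7]), array([247.1, 297.8]), 7.95)
```

View pics/crop1.png

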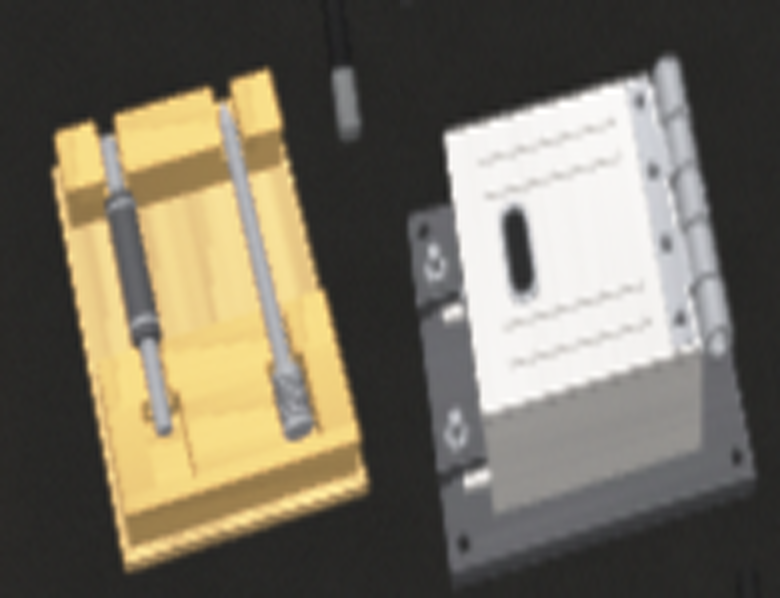

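send_rows --commands '[{"hand":0.5,"linear":[0.88,0.94,0.12],"turn":0.028},{"hand":0.5,"linear":[0.88,0.94,0.12],"turn":0.028},{"hand":0.5,"linear":[0.88,0.94,0.12],"turn":0.028},{"hand":0.5,"linear":[0.88,0.94,0.12],"turn":0.028},{"hand":0.5,"linear":[0.88,0.94,0.12],"turn":0.028},{"hand":0.5,"linear":[0.88,0.94,0.12],"turn":0.028},{"hand":0.5,"linear":[0.88,0.94,0.12],"turn":0.028},{"hand":0.5,"linear":[0.88,0.94,0.12],"turn":0.028}]' --newtons 60

```text
time_s: 0.82
tool_pos: [0.3821, -0.4008, 0.2153]
tool_rot: [[0.504, 0.864, -0.0], [0.864, -0.504, 0.0], [0.0, -0.0, -1.0]]
ft_force: [1.4, -0.4, 0.6]
width: 0.0427
gripper_force: 0.0
```

send_rows --commands '[{"hand":0.5,"linear":[0.88,0.94,0.12],"turn":0.028},{"hand":0.5,"linear":[0.88,0.94,0.12],"turn":0.028},{"hand":0.5,"linear":[0.88,0.94,0.12],"turn":0.028},{"hand":0.5,"linear":[0.88,0.94,0.12],"turn":0.028},{"hand":0.5,"linear":[0.88,0.94,0.12],"turn":0.028},{"hand":0.5,"linear":[0.88,0.94,0.12],"turn":0.028},{"hand":0.5,"linear":[0.88,0.94,0.12],"turn":0.028},{"hand":0.5,"linear":[0.88,0.94,0.12],"turn":0.028}]'

```text
time_s: 1.48
tool_pos: [0.5581, -0.2128, 0.2392]
tool_rot: [[-0.175, 0.985, -0.001], [0.985, 0.175, 0.0], [0.0, -0.0, -1.0]]
ft_force: [0.9, -0.6, 0.1]
width: 0.0424
gripper_force: 0.0
```

send_rows --commands '[{"hand":0.5,"linear":[0,0,0],"turn":0},{"hand":0.5,"linear":[0,0,0],"turn":0}]'

```text
time_s: 1.65
tool_pos: [0.5579, -0.2131, 0.2392]
tool_rot: [[-0.173, 0.985, -0.001], [0.985, 0.173, 0.0], [0.0, -0.001, -1.0]]
ft_force: [0.5, -0.5, -0.9]
width: 0.0427
gripper_force: 0.0
```

```bash
python3 - <<'E'
from h import *
im=grab('wrist','w1'); s=get_state()
print(s['time_s'],s['tool_pos'],s['tool_rot'][1],s['width'],s['joints'])
w=cloud(im)
print(w[::60,::80].round(3).tolist())
E
```

```text
1.7 [ 0.55722158 -0.21395859  0.23900793] [ 9.85279971e-01  1.70948467e-01 -2.38812743e-05] 0.042571431571538795 [-4.90961930e-01 -3.67064778e-02  1.62409350e+00 -5.32566246e-04
  1.55515101e+00 -6.62745585e-01]
[[[0.174, -0.059, -0.0], [0.272, -0.042, -0.0], [0.37, -0.025, 0.0], [0.468, -0.008, 0.001], [0.566, 0.009, 0.001], [0.663, 0.026, 0.001], [0.755, 0.038, 0.013]], [[0.169, -0.129, 0.001], [0.272, -0.111, 0.0], [0.375, -0.093, 0.001], [0.477, -0.075, 0.001], [0.58, -0.057, 0.0], [0.682, -0.039, 0.001], [0.785, -0.021, 0.0]], [[0.161, -0.206, -0.001], [0.27, -0.187, -0.0], [0.378, -0.168, -0.001], [0.493, -0.149, 0.044], [0.595, -0.13, 0.0], [0.703, -0.111, 0.0], [0.813, -0.092, -0.002]], [[0.154, -0.292, 0.0], [0.269, -0.272, 0.001], [0.384, -0.251, 0.001], [0.499, -0.23, 0.011], [0.612, -0.212, -0.001], [0.727, -0.192, -0.0], [0.84, -0.172, 0.001]], [[0.147, -0.388, 0.001], [0.268, -0.366, 0.001], [0.389, -0.345, 0.001], [0.514, -0.305, 0.045], [0.631, -0.303, 0.001], [0.753, -0.282, 0.0], [0.846, -0.251, 0.036]], [[0.136, -0.497, -0.001], [0.267, -0.473, 0.001], [0.515, -0.209, 0.334], [0.524, -0.429, 0.001], [0.653, -0.406, 0.002], [0.6, -0.199, 0.326], [0.881, -0.344, 0.035]], [[0.126, -0.62, -0.0], [0.506, -0.211, 0.36], [0.518, -0.231, 0.337], [0.546, -0.205, 0.359], [0.566, -0.202, 0.359], [0.602, -0.218, 0.335], [0.605, -0.193, 0.361]]]
```

View pics/w1.png

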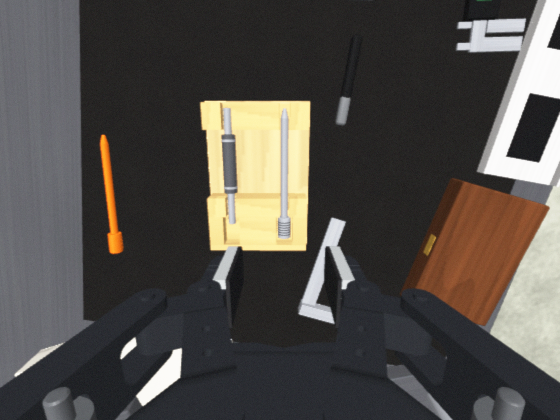

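The wrist view shows the pin in the rack's +x seat: tip near (285,110), head near (285,228), with the shank free over the gap. The gauge is at (230,165).

```bash
cat > f.py <<'E'
from h import *
def line(q,lab):
    vx,vy,x,y=cv2.fitLine((q[:,:2]*1000).astype(np.float32),cv2.DIST_HUBER,0,.01,.01).ravel()
    if vy<0: vx,vy=-vx,-vy
    t=(q[:,:2]*1000-[x,y])@[vx,vy]
    r=(q[:,:2]*1000-[x,y])@[vy,-vx]
    print(lab,len(q),'pt',(round(x,1),round(y,1)),'yaw',round(np.degrees(np.arctan2(-vx,vy)),2),'ends',np.round([x+vx*t.min(),y+vy*t.min(),x+vx*t.max(),y+vy*t.max()],1),'rstd',r.std().round(2),'z',np.percentile(q[:,2],[5,50,95]).round(4))
for n in('wrist','side','scene'):
    w=cloud(np.load(n+'.npz')); w=w.reshape(-1,3);w=w[~np.isnan(w[:,0])]
    yaw=np.radians(9.2);R=np.array([[np.cos(yaw),-np.sin(yaw)],[np.sin(yaw),np.cos(yaw)]])
    l=(w[:,:2]-[.524,-.2205])@R
    m=(np.abs(l[:,0]-.036)<.015)&(l[:,1]>-.02)&(l[:,1]<.064)&(w[:,2]>.031)&(w[:,2]<.043); line(w[m],n+' shank')
    m=(np.abs(l[:,0])<.075)&(np.abs(l[:,1])<.11)&(w[:,2]>.0415)&(w[:,2]<.047)
    print(' rack',np.array(cv2.minAreaRect((w[m,:2]*1000).astype(np.float32))[:2]).round(1).tolist(),cv2.minAreaRect((w[m,:2]*1000).astype(np.float32))[2])
    if n=='wrist':continue
    yaw=np.radians(8.3);R=np.array([[np.cos(yaw),-np.sin(yaw)],[np.sin(yaw),np.cos(yaw)]])
    l=(w[:,:2]-[.513,.101])@R
    m=(l[:,0]>.066)&(l[:,0]<.1)&(np.abs(l[:,1])<.09)&(w[:,2]>.0785)&(w[:,2]<.086); line(w[m],n+' barrel')
E
python3 f.py
```

```text
wrist shank 477 pt (np.float32(555.7), np.float32(-191.9)) yaw 9.98 ends [ 563.2 -234.2  548.8 -152.4] rstd 2.78 z [0.0358 0.0384 0.0399]
 rack [[524.1, -220.5], [132.3, 194.0]] 9.649003982543945
side shank 131 pt (np.float32(555.0), np.float32(-193.9)) yaw 10.07 ends [ 562.2 -234.5  547.5 -151.8] rstd 3.01 z [0.0332 0.0375 0.0411]
 rack [[523.5, -220.9], [132.1, 197.5]] 9.952842712402344
side barrel 234 pt (np.float32(594.2), np.float32(113.4)) yaw 7.75 ends [604.7  36.4 583.7 190.8] rstd 6.89 z [0.0788 0.0808 0.0842]
scene shank 121 pt (np.float32(557.7), np.float32(-193.0)) yaw 10.56 ends [ 565.2 -233.2  550.2 -152.6] rstd 2.77 z [0.0328 0.0371 0.0399]
 rack [[524.4, -220.7], [135.5, 194.1]] 9.833950996398926
scene barrel 283 pt (np.float32(595.6), np.float32(115.5)) yaw 7.11 ends [605.1  39.7 586.6 187.8] rstd 6.66 z [0.0787 0.0802 0.083 ]
```

send_rows --commands '[{"hand":0.5,"linear":[0.136,-0.212,-1]},{"hand":0.5,"linear":[0,0,-1]},{"hand":0.5,"linear":[0,0,-1]},{"hand":0.5,"linear":[0,0,-1]},{"hand":0.5,"linear":[0,0,-1]},{"hand":0.5,"linear":[0,0,-1]},{"hand":0.5,"linear":[0,0,-1]}]'

```text
invalid input
```

send_rows --commands '[{"hand":0.5,"linear":[0,0,-0.8]},{"hand":0.5,"linear":[0,0,-0.6]},{"hand":0.5,"linear":[0,0,-0.4]},{"hand":0.5,"linear":[0,0,-0.16]},{"hand":0.5,"linear":[0,0,0]},{"hand":0.5,"linear":[0,0,0]}]'

```text
invalid input
```

```bash
python3 - <<'E'
from h import *
im=grab('wrist','w2'); s=get_state()
print(s['time_s'],s['tool_pos'],s['ft_force'])
E
```

```text
1.75 [ 0.55681631 -0.214561    0.23896833] [ 0.0888889 -0.4754088  0.1070126]
```

View pics/w2.png

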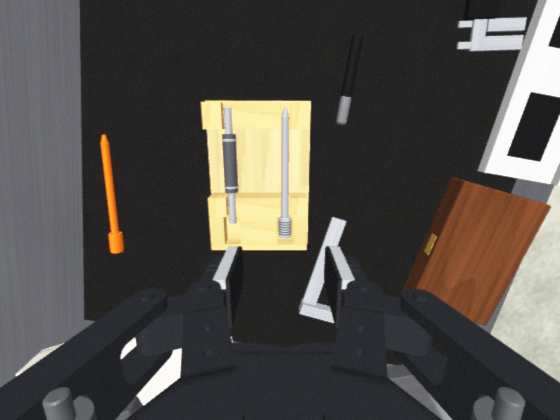

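The rows were refused because they had no "turn", so the picture is unchanged: pin still at (285,110)–(285,228). I'll resend with turn included.

send_rows --commands '[{"hand":0.5,"linear":[0.136,-0.212,-1],"turn":0},{"hand":0.5,"linear":[0,0,-1],"turn":0},{"hand":0.5,"linear":[0,0,-1],"turn":0},{"hand":0.5,"linear":[0,0,-1],"turn":0},{"hand":0.5,"linear":[0,0,-1],"turn":0},{"hand":0.5,"linear":[0,0,-1],"turn":0},{"hand":0.5,"linear":[0,0,-0.6],"turn":0},{"hand":0.5,"linear":[0,0,0],"turn":0}]'

```text
time_s: 2.42
tool_pos: [0.5566, -0.2192, 0.0694]
tool_rot: [[-0.168, 0.986, -0.008], [0.986, 0.168, 0.004], [0.005, -0.007, -1.0]]
ft_force: [-0.3, -0.1, -0.7]
width: 0.0427
gripper_force: 0.0
```

```bash
python3 - <<'E'
from h import *
im=grab('wrist','w3'); s=get_state()
print(s['time_s'],s['tool_pos'],s['ft_force'])
E
```

```text
2.4667 [ 0.55816386 -0.21976859  0.07193532] [-0.33920071  1.36588446  0.52129968]
```

View pics/w3.png

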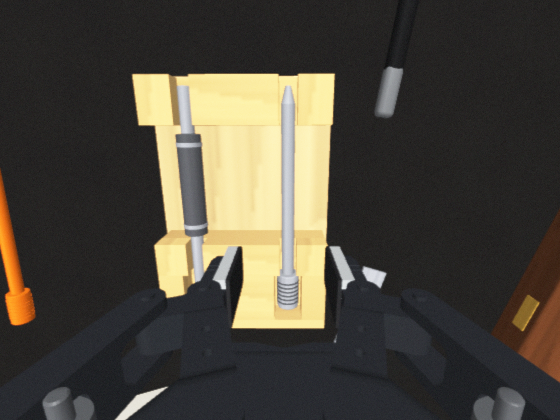

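The wrist view shows the shank centred between the fingers (col 288), with the rack gap clear beneath them and the gauge clear of the left finger.

send_rows --commands '[{"hand":0.5,"linear":[0,0,-0.8],"turn":0},{"hand":0.5,"linear":[0,0,-0.7],"turn":0},{"hand":0.5,"linear":[0,0,-0.5],"turn":0},{"hand":0.5,"linear":[0,0,-0.36],"turn":0},{"hand":0.5,"linear":[0,0,0],"turn":0},{"hand":0.5,"linear":[0,0,0],"turn":0},{"hand":0.5,"linear":[0,0,0],"turn":0}]'

```text
time_s: 3.05
tool_pos: [0.5616, -0.2201, 0.0168]
tool_rot: [[-0.17, 0.985, 0.002], [0.985, 0.17, -0.001], [-0.001, 0.002, -1.0]]
ft_force: [0.2, 0.3, 0.8]
width: 0.0429
gripper_force: 0.0
```

send_rows --commands '[{"hand":1,"linear":[0,0,0],"turn":0},{"hand":1,"linear":[0,0,0],"turn":0},{"hand":1,"linear":[0,0,0],"turn":0},{"hand":1,"linear":[0,0,0],"turn":0},{"hand":1,"linear":[0,0,0],"turn":0},{"hand":1,"linear":[0,0,0],"turn":0},{"hand":1,"linear":[0,0,0],"turn":0},{"hand":1,"linear":[0,0,0],"turn":0}]' --newtons 80

```text
time_s: 3.72
tool_pos: [0.5607, -0.2195, 0.0154]
tool_rot: [[-0.171, 0.985, -0.0], [0.985, 0.171, 0.0], [0.0, -0.0, -1.0]]
ft_force: [0.4, -0.0, 0.4]
width: -0.0002
gripper_force: 0.0
```

```bash
python3 - <<'E'
from h import *
im=grab('wrist','w4'); s=get_state()
print(s['time_s'],s['tool_pos'],s['ft_force'],s['width'],s['gripper_force'])
E
```

```text
3.7667 [ 0.56070887 -0.2195537   0.01543474] [-0.53339977  1.15896067 -0.1215004 ] 7.886175028595087e-05 0.0
```

View pics/w4.png

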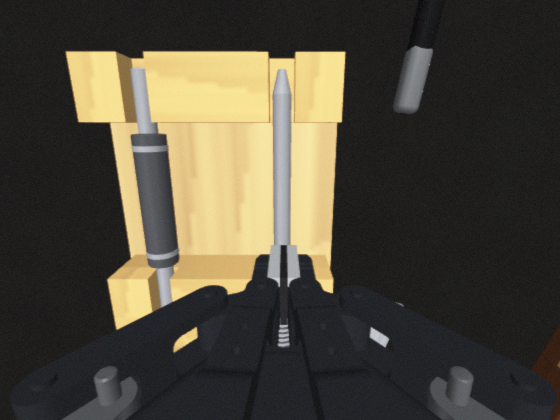

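The fingers are fully shut, tips at about (283,250), apparently above the shank. I'll check the heights.

```bash
python3 - <<'E'
from h import *
w=cloud(np.load('wrist.npz'))
for r in range(70,345,8): print(r,w[r,283].round(4),w[r,300].round(4))
im=grab('side');w=cloud(im)
# fingertip region in side view
l=w.reshape(-1,3); m=(abs(l[:,0]-.56)<.03)&(abs(l[:,1]+.219)<.02)
print(np.c_[l[m]].round(3)[::12].tolist())
print(im['pose'].round(3).tolist())
E
```

```text
70 [ 0.545  -0.1255  0.0363] [ 0.5532 -0.1254  0.0442]
78 [ 0.5456 -0.1293  0.0373] [ 0.5539 -0.1289  0.0447]
86 [ 0.5463 -0.1331  0.0378] [ 0.5546 -0.1323  0.0434]
94 [ 0.5469 -0.1369  0.0384] [ 0.5552 -0.136   0.0444]
102 [ 0.5476 -0.1407  0.0394] [ 0.5559 -0.1396  0.0446]
110 [ 0.5482 -0.1445  0.0384] [ 0.5566 -0.1433  0.0443]
118 [ 0.5489 -0.1484  0.0388] [ 0.5573 -0.147   0.0435]
126 [ 0.5496 -0.1523  0.0383] [ 0.5599 -0.1506  0.0104]
134 [ 0.5503 -0.1563  0.0391] [ 0.5608 -0.1553  0.0098]
142 [ 0.551  -0.1603  0.0386] [ 0.5617 -0.1601  0.0096]
150 [ 0.5517 -0.1644  0.0394] [ 0.5626 -0.1649  0.0099]
158 [ 0.5524 -0.1685  0.04  ] [ 0.5635 -0.1698  0.0103]
166 [ 0.5531 -0.1728  0.0389] [ 0.5644 -0.1747  0.011 ]
174 [ 0.5538 -0.1771  0.0388] [ 0.5654 -0.1798  0.0103]
182 [ 0.5546 -0.1814  0.039 ] [ 0.5664 -0.185   0.0101]
190 [ 0.5553 -0.1859  0.0389] [ 0.5674 -0.1902  0.0098]
198 [ 0.5561 -0.1901  0.0401] [ 0.5683 -0.1953  0.0109]
206 [ 0.5569 -0.1947  0.0396] [ 0.5693 -0.2008  0.0103]
214 [ 0.5577 -0.1998  0.0381] [ 0.5703 -0.2062  0.0104]
222 [ 0.5585 -0.204   0.0397] [ 0.5712 -
[... 2647 characters left out ...]
, -0.229, 0.092], [0.55, -0.228, 0.087], [0.548, -0.22, 0.07], [0.575, -0.224, 0.071], [0.573, -0.221, 0.062], [0.572, -0.223, 0.062], [0.551, -0.229, 0.066], [0.541, -0.199, 0.011], [0.577, -0.201, 0.008], [0.546, -0.202, 0.011], [0.574, -0.207, 0.015], [0.543, -0.202, 0.007], [0.571, -0.21, 0.016], [0.541, -0.208, 0.012], [0.569, -0.211, 0.014], [0.538, -0.209, 0.01], [0.565, -0.226, 0.037], [0.533, -0.211, 0.01], [0.56, -0.23, 0.039], [0.587, -0.237, 0.047], [0.557, -0.215, 0.008], [0.582, -0.238, 0.046], [0.554, -0.218, 0.008], [0.535, -0.22, 0.011], [0.57, -0.223, 0.01]]
[[0.996, 0.076, -0.043, 0.515], [-0.087, 0.784, -0.615, -0.798], [-0.013, 0.616, 0.788, 1.072], [0.0, 0.0, 0.0, 1.0]]
```

The depth data show the pad blocks spanning z of about 0.055 to 0.093 while the reported TCP is 0.015. Wrist and side views agree, so the real fingers stand about 40 mm above the reported TCP, and they closed over the pin without touching it. I'll open, go down by 38 mm in steps, and check.

send_rows --commands '[{"hand":0.5,"linear":[0,0,0],"turn":0},{"hand":0.5,"linear":[0,0,0],"turn":0},{"hand":0.5,"linear":[0,0,0],"turn":0},{"hand":0.5,"linear":[0,0,0],"turn":0},{"hand":0.5,"linear":[0,0,-0.4],"turn":0},{"hand":0.5,"linear":[0,0,-0.4],"turn":0},{"hand":0.5,"linear":[0,0,0],"turn":0}]'

```text
time_s: 4.4
tool_pos: [0.5586, -0.2184, -0.0078]
tool_rot: [[-0.171, 0.985, -0.005], [0.985, 0.171, 0.002], [0.003, -0.004, -1.0]]
ft_force: [-0.4, 0.2, -0.6]
width: 0.0426
gripper_force: 0.0
```

```bash
cat > tip.py <<'E'
from h import *
im=grab('wrist'); s=get_state(); w=cloud(im).reshape(-1,3); T=s['tool_pos'];R=s['tool_rot']
l=(w-T)@R   # tool coords
print('t',s['time_s'],'tcp',T.round(4),'f',s['ft_force'].round(1),'w',s['width'])
m=(abs(l[:,0])<.014)&(abs(l[:,1])<.06)&(l[:,2]<.05)&(l[:,2]>-.09)&(w[:,2]>-.05)
# front faces of pads: tool x ~ +.011
f=m&(l[:,0]>.008)&(l[:,0]<.014)
for sgn in(-1,1):
    q=l[f&(sgn*l[:,1]>0)]
    if len(q): print(sgn,len(q),'y',np.percentile(q[:,1],[2,50,98]).round(4),'z max',np.percentile(q[:,2],[50,95,99,100]).round(4))
E
python3 tip.py
```

```text
t 4.45 tcp [ 0.559  -0.2186 -0.007 ] f [ 0.4  0.5 -0.5] w 0.042756333236339136
-1 2118 y [-0.0574 -0.026  -0.0019] z max [-0.051  -0.0164 -0.0159 -0.0153]
1 2064 y [0.0016 0.0263 0.0569] z max [-0.053  -0.0073 -0.0067 -0.0057]
```

```bash
cat > tip.py <<'E'
from h import *
import sys
im=grab('wrist'); s=get_state(); w=cloud(im).reshape(-1,3); T=s['tool_pos'];R=s['tool_rot']
l=(w-T)@R
print('t',s['time_s'],'tcp',T.round(4),'f',s['ft_force'].round(1),'w',round(s['width'],4))
for sgn in(-1,1):
    a=sgn*l[:,1]-s['width']/2
    h=(a>.002)&(a<.012)&(abs(l[:,0])<.016)
    hist,e=np.histogram(w[h,2],np.arange(0,.14,.005)); print(sgn,hist.tolist())
    f=h&(l[:,0]>.007); q=w[f]; q=q[q[:,2]>.012+0]; print('  min world z of finger front',np.sort(q[:,2])[:400:40].round(4))
E
python3 tip.py
```

```text
t 4.5 tcp [ 0.5597 -0.219  -0.0061] f [-0.5  0.4 -0.1] w 0.0427
-1 [0, 173, 331, 0, 0, 0, 0, 12, 62, 75, 84, 97, 110, 69, 89, 133, 259, 233, 157, 3, 3, 2, 5, 31, 302, 662, 3, 0]
  min world z of finger front [0.038  0.0434 0.0473 0.0509 0.0544 0.0578 0.0608 0.0636 0.0664 0.0692]
1 [0, 189, 328, 0, 0, 0, 0, 13, 59, 76, 84, 97, 105, 76, 106, 124, 268, 231, 150, 5, 7, 10, 8, 39, 320, 648, 0, 0]
  min world z of finger front [0.0379 0.0434 0.0479 0.0517 0.0552 0.0585 0.0612 0.0639 0.0665 0.0693]
```

send_rows --commands '[{"hand":0.5,"linear":[0,0,-0.4],"turn":0},{"hand":0.5,"linear":[0,0,-0.36],"turn":0},{"hand":0.5,"linear":[0,0,0],"turn":0},{"hand":0.5,"linear":[0,0,0],"turn":0},{"hand":0.5,"linear":[0,0,0],"turn":0}]'

```text
time_s: 4.92
tool_pos: [0.5607, -0.2195, -0.0237]
tool_rot: [[-0.171, 0.985, -0.0], [0.985, 0.171, 0.0], [0.0, -0.0, -1.0]]
ft_force: [-0.3, 0.6, 0.3]
width: 0.0429
gripper_force: 0.0
```

```bash
python3 tip.py
```

```text
t 4.9667 tcp [ 0.561  -0.2197 -0.0233] f [-0.2  0.2  0.4] w 0.0426
-1 [0, 129, 234, 0, 24, 67, 81, 87, 98, 99, 68, 90, 189, 246, 226, 70, 10, 17, 13, 13, 91, 467, 415, 0, 0, 0, 0, 0]
  min world z of finger front [0.012  0.0276 0.0324 0.037  0.041  0.0449 0.0481 0.0513 0.0542 0.056 ]
1 [0, 116, 232, 0, 31, 67, 78, 93, 95, 101, 95, 149, 190, 246, 249, 72, 12, 25, 25, 15, 92, 485, 441, 0, 0, 0, 0, 0]
  min world z of finger front [0.0211 0.0269 0.0307 0.0352 0.0381 0.0416 0.0446 0.0476 0.0502 0.0528]
```

Finger ends are at about 0.021, heading to 0.017 as they shut. Closing now.

send_rows --commands '[{"hand":1,"linear":[0,0,0],"turn":0},{"hand":1,"linear":[0,0,0],"turn":0},{"hand":1,"linear":[0,0,0],"turn":0},{"hand":1,"linear":[0,0,0],"turn":0},{"hand":1,"linear":[0,0,0],"turn":0},{"hand":1,"linear":[0,0,0],"turn":0}]' --newtons 80

```text
time_s: 5.47
tool_pos: [0.5612, -0.2197, -0.0229]
tool_rot: [[-0.171, 0.985, 0.001], [0.985, 0.171, -0.0], [-0.001, 0.001, -1.0]]
ft_force: [-0.7, 0.8, 3.2]
width: 0.0071
gripper_force: 78.1
```

send_rows --commands '[{"hand":1,"linear":[0,0,0.3],"turn":0},{"hand":1,"linear":[0,0,0.6],"turn":0},{"hand":1,"linear":[0,0,1],"turn":0},{"hand":1,"linear":[0,0,1],"turn":0},{"hand":1,"linear":[0,0,1],"turn":0},{"hand":1,"linear":[0,0,1],"turn":0},{"hand":1,"linear":[0,0,0],"turn":0},{"hand":1,"linear":[0,0,0],"turn":0}]'

```text
time_s: 6.13
tool_pos: [0.5617, -0.2201, 0.1008]
tool_rot: [[-0.171, 0.985, 0.003], [0.985, 0.171, -0.002], [-0.002, 0.003, -1.0]]
ft_force: [-0.5, 0.1, -2.2]
width: 0.0073
gripper_force: 78.1
```

```bash
cat > pin.py <<'E'
from h import *
# pin in hand: shank line + tip, in tool coords and world
im=grab('wrist','pin'); s=get_state(); w=cloud(im); T=s['tool_pos'];R=s['tool_rot']
l=(w-T)@R
m=(abs(l[...,1])<.012)&(l[...,0]>.012)&(l[...,0]<.11)&(l[...,2]<-.035)&(l[...,2]>-.085)
q=l[m]
print('t',s['time_s'],'tcp',T.round(4),'w',round(s['width'],4),'yaw',np.degrees(np.arctan2(R[1,1],R[0,1])).round(2),'n',len(q))
for a in np.arange(.012,.112,.01):
    k=(q[:,0]>=a)&(q[:,0]<a+.01)
    if k.sum()>3: print(a.round(3),k.sum(),'y mid',(np.percentile(q[k,1],[3,97]).mean()*1e3).round(2),'med',(np.median(q[k,1])*1e3).round(2),'z top',(np.percentile(q[k,2],10)*1e3).round(2), 'wid',(np.ptp(q[k,1])*1e3).round(1))
print('tip tool x',np.sort(q[:,0])[-5:].round(4))
E
python3 pin.py
```

```text
t 6.1833 tcp [ 0.5604 -0.2194  0.0986] w 0.0073 yaw 9.82 n 4572
0.012 465 y mid 1.67 med 1.44 z top -64.46 wid 17.6
0.022 466 y mid 1.68 med 1.88 z top -64.54 wid 9.4
0.032 509 y mid 1.67 med 1.47 z top -64.45 wid 9.7
0.042 554 y mid 1.51 med 1.48 z top -64.39 wid 10.0
0.052 592 y mid 1.71 med 1.69 z top -64.42 wid 9.8
0.062 619 y mid 1.72 med 1.51 z top -64.48 wid 9.5
0.072 676 y mid 1.68 med 1.51 z top -64.45 wid 9.7
0.082 563 y mid 1.71 med 1.53 z top -63.87 wid 9.5
0.092 128 y mid 1.59 med 1.54 z top -62.08 wid 5.4
tip tool x [0.0956 0.0956 0.0957 0.0958 0.0959]
```

View pics/pin.png

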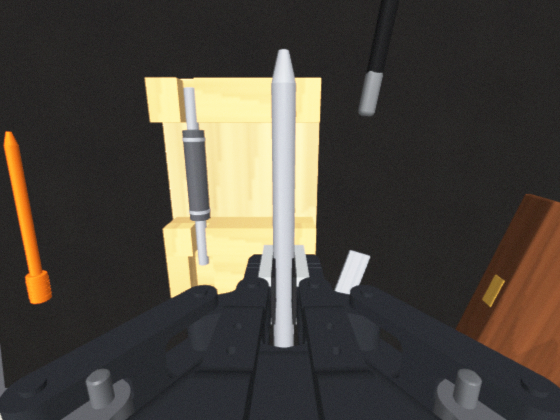

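The pin is in hand, straight along the tool: tip at (284,52), level, with the gauge undisturbed at (197,170). Next I'll go to a spot in front of the mouth.

send_rows --commands '[{"hand":1,"linear":[0.31,0.685,0],"turn":-0.002},{"hand":1,"linear":[0.31,0.685,0],"turn":-0.002},{"hand":1,"linear":[0.31,0.685,-0.3],"turn":-0.002},{"hand":1,"linear":[0.31,0.685,-0.5],"turn":-0.002},{"hand":1,"linear":[0.31,0.685,-0.7],"turn":-0.002},{"hand":1,"linear":[0.31,0.685,-0.7],"turn":0},{"hand":1,"linear":[0.31,0.685,-0.7],"turn":0},{"hand":1,"linear":[0.31,0.685,-0.5],"turn":0}]'

```text
time_s: 6.85
tool_pos: [0.6197, -0.0809, 0.0089]
tool_rot: [[-0.139, 0.99, -0.007], [0.99, 0.139, 0.002], [0.003, -0.007, -1.0]]
ft_force: [0.4, 0.5, -1.4]
width: 0.0072
gripper_force: 78.2
```

send_rows --commands '[{"hand":1,"linear":[0,0,0],"turn":0},{"hand":1,"linear":[0,0,0],"turn":0},{"hand":1,"linear":[0,0,0],"turn":0}]'

```text
time_s: 7.1
tool_pos: [0.6217, -0.0827, 0.0127]
tool_rot: [[-0.14, 0.99, -0.002], [0.99, 0.14, 0.0], [0.001, -0.002, -1.0]]
ft_force: [0.9, -0.7, -1.2]
width: 0.0071
gripper_force: 78.3
```

```bash
cat > hinge.py <<'E'
from h import *
im=grab('wrist','hinge'); s=get_state(); w=cloud(im); T=s['tool_pos'];R=s['tool_rot']
l=(w-T)@R
print('t',s['time_s'],'tcp',T.round(4),'w',round(s['width'],4),'yaw',np.degrees(np.arctan2(R[1,1],R[0,1])).round(2))
m=(abs(l[...,1])<.03)&(l[...,0]>.012)&(l[...,0]<.25)&(l[...,2]<-.045)&(l[...,2]>-.085)
q=l[m]
for a in np.arange(.012,.25,.006):
    k=(q[:,0]>=a)&(q[:,0]<a+.006); z=q[k,2]
    if k.sum()<8: continue
    top=np.percentile(z,5)
    # upper part of cylinder: within 4 mm of top
    y=q[k,1][z<top+.004]
    print(a.round(3),k.sum(),'top',(top*1e3).round(1),'y range',(np.percentile(y,[2,98])*1e3).round(1),'all',(np.percentile(q[k,1],[2,98])*1e3).round(1))
E
python3 hinge.py
```

```text
t 7.15 tcp [ 0.6223 -0.0832  0.0136] w 0.007 yaw 7.99
0.012 506 top -84.7 y range [-16.7  16.7] all [-15.3  15.8]
0.018 274 top -61.8 y range [-4.   4.5] all [-4.5  5. ]
0.024 283 top -61.6 y range [-4.4  4.7] all [-4.4  4.9]
0.03 293 top -61.5 y range [-4.3  4.8] all [-4.4  4.8]
0.036 299 top -61.7 y range [-4.3  4.8] all [-4.3  4.8]
0.042 321 top -61.7 y range [-4.2  4.7] all [-4.7  4.7]
0.048 345 top -61.7 y range [-4.2  4.7] all [-4.6  5.1]
0.054 353 top -61.7 y range [-4.3  4.6] all [-4.6  5.1]
0.06 359 top -61.8 y range [-4.1  4.5] all [-4.5  5. ]
0.066 382 top -61.8 y range [-4.4  4.5] all [-4.4  4.9]
0.072 385 top -61.8 y range [-4.3  4.7] all [-4.4  4.8]
0.078 412 top -61.9 y range [-4.3  4.7] all [-4.7  4.8]
0.084 365 top -61.4 y range [-3.8  4.3] all [-4.3  4.3]
0.09 245 top -59.9 y range [-3.1  3.1] all [-3.1  3.1]
0.096 32 top -58.9 y range [-1.9  2. ] all [-1.9  2. ]
```

View pics/hinge.png

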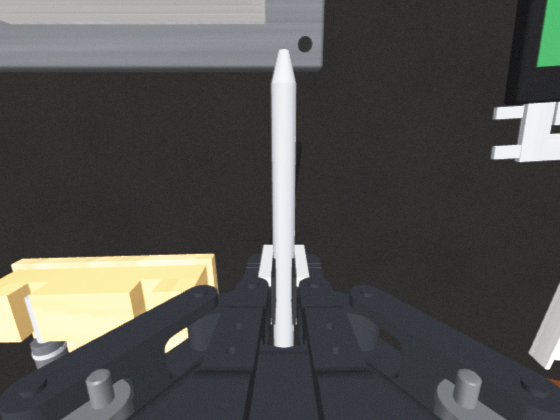

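The wrist view shows only the pin (tip at (284,52)) and the plate corner at (305,45); the mouth is above the frame. I'll rise and shift forward and aside so the same camera sees the barrel.

send_rows --commands '[{"hand":1,"linear":[0.3,0,0.8],"turn":0},{"hand":1,"linear":[0.3,0.2,0.8],"turn":0},{"hand":1,"linear":[0.4,0.6,0.8],"turn":0},{"hand":1,"linear":[0.2,0.8,0],"turn":0},{"hand":1,"linear":[0,0.8,0],"turn":0},{"hand":1,"linear":[0,0.8,0],"turn":0},{"hand":1,"linear":[0,0.8,0],"turn":0},{"hand":1,"linear":[0,0,0],"turn":0}]'

```text
time_s: 7.82
tool_pos: [0.6529, 0.0196, 0.075]
tool_rot: [[-0.141, 0.99, 0.001], [0.99, 0.141, 0.001], [0.001, 0.001, -1.0]]
ft_force: [0.2, -0.1, -1.5]
width: 0.0071
gripper_force: 78.3
```

send_rows --commands '[{"hand":1,"linear":[0,0,0],"turn":0},{"hand":1,"linear":[0,0,0],"turn":0},{"hand":1,"linear":[0,0,0],"turn":0},{"hand":1,"linear":[0,0,0],"turn":0},{"hand":1,"linear":[0,0,0],"turn":0}]'

```text
time_s: 8.23
tool_pos: [0.6528, 0.0165, 0.074]
tool_rot: [[-0.138, 0.99, 0.0], [0.99, 0.138, -0.0], [-0.0, 0.0, -1.0]]
ft_force: [0.2, -0.5, -2.2]
width: 0.0072
gripper_force: 78.3
```

```bash
cat > b.py <<'E'
from h import *
im=grab('wrist','barrel'); s=get_state(); w=cloud(im); T=s['tool_pos'];R=s['tool_rot']
print('t',s['time_s'],'tcp',T.round(4),'yaw',np.degrees(np.arctan2(R[1,1],R[0,1])).round(2))
l=(w-T)@R
q=l[(abs(l[...,1])<.013)&(l[...,0]>.02)&(l[...,0]<.083)&(l[...,2]<-.045)&(l[...,2]>-.085)]
print('pin tool y',(np.percentile(q[:,1],[2,98])*1e3).round(2),'top',(np.percentile(q[:,2],5)*1e3).round(2),'-> world z axis',T[2]-np.percentile(q[:,2],5)-.005)
y=np.radians(8);E=np.array([[np.cos(y),-np.sin(y)],[np.sin(y),np.cos(y)]])
e=(w[...,:2]-[.5143,.101])@E
z=w[...,2]
m=(e[...,0]>.066)&(e[...,0]<.1)&(abs(e[...,1])<.09)&(z>.06)&(z<.09)
ee=e[m];zz=z[m]; print('n',m.sum(),'y range',np.percentile(ee[:,1],[.3,99.7]).round(4))
for a in np.arange(-.085,.085,.01):
    k=(ee[:,1]>=a)&(ee[:,1]<a+.01)
    if k.sum()<30: continue
    x=ee[k,0];Z=zz[k]
    # circle fit radius 10 on points above z .074
    u=Z>.0745; x=x[u];Z=Z[u]
    if len(x)<15: continue
    from scipy.optimize import least_squares
    r=least_squares(lambda p:np.hypot(x-p[0],Z-p[1])-.010,[.082,.072],loss='soft_l1',f_scale=.001)
    print(a.round(3),len(x),'centre',(r.x*1e3).round(2),'top',(np.percentile(Z,95)*1e3).round(1),'xmax',(np.percentile(ee[k,0],99)*1e3).round(1))
E
python3 b.py
```

```text
t 8.2833 tcp [0.6528 0.0167 0.074 ] yaw 7.96
pin tool y [-3.98  5.4 ] top -62.71 -> world z axis 0.13169637164678336
n 9291 y range [-0.0737  0.0291]
-0.075 522 centre [80.78 72.76] top 82.2 xmax 92.9
-0.065 675 centre [81.26 72.6 ] top 82.5 xmax 93.2
-0.055 661 centre [81.03 72.58] top 82.2 xmax 93.1
-0.045 703 centre [81.03 72.54] top 82.4 xmax 92.8
-0.035 845 centre [81.45 72.49] top 82.4 xmax 92.8
-0.025 778 centre [81.11 72.49] top 82.3 xmax 92.8
-0.015 740 centre [80.76 72.77] top 82.4 xmax 93.0
-0.005 896 centre [81.4 72.6] top 82.5 xmax 93.1
0.005 841 centre [80.81 72.84] top 82.5 xmax 93.1
0.015 1062 centre [81.2  72.43] top 82.4 xmax 92.8
0.025 417 centre [81.15 72.55] top 82.3 xmax 92.9
```

```bash
python3 - <<'E'
from h import *
from scipy.optimize import least_squares
w=cloud(np.load('wrist.npz'))
y=np.radians(8);E=np.array([[np.cos(y),-np.sin(y)],[np.sin(y),np.cos(y)]])
o=np.array([.5143,.101]); e=(w[...,:2]-o)@E; z=w[...,2]
def fit(m,c0,rad,lab):
    x=e[m][:,0];Z=z[m]
    r=least_squares(lambda p:np.hypot(x-p[0],Z-p[1])-rad,c0,loss='soft_l1',f_scale=.0005)
    print(lab,m.sum(),(r.x*1e3).round(2)); return r.x
b=[]
for a,c in((-.072,-.05),(-.05,-.02),(-.02,.02),(-.072,.02)):
    B=fit((e[...,0]>.076)&(e[...,0]<.095)&(e[...,1]>a)&(e[...,1]<c)&(z>.078)&(z<.086),[.082,.072],.010,'barrel')
# pin: tool at world; e-coords of tool
t=(np.array([.6528,.0167])-o)@E; print('tool e',t)
for a,c in((.02,.04),(.04,.06),(.06,.08)):
    P=fit((abs(e[...,0]-t[0])<.008)&(e[...,1]>t[1]+a)&(e[...,1]<t[1]+c)&(z>.12)&(z<.145),[t[0],.131],.005,'pin')
print('shift pin->barrel e x,z mm',(B-P)*1e3)
# tip
k=(abs(e[...,0]-P[0])<.004)&(z>.12)&(z<.145)&(e[...,1]>t[1]+.05); print('tip e y',np.sort(e[...,1][k])[-6:])
d=(B[0]-P[0]); print('world xy shift for lateral',(E@[d,0]).round(4))
E
```

```text
barrel 922 [83.34 71.94]
barrel 1285 [83.13 71.97]
barrel 1922 [83.34 71.97]
barrel 4129 [83.28 71.96]
tool e [ 0.12541984 -0.10275507]
pin 958 [126.11 131.04]
pin 1136 [126.11 131.05]
pin 1265 [126.13 131.09]
shift pin->barrel e x,z mm [-42.85145855 -59.12653448]
tip e y [-0.00671288 -0.00667254 -0.00660787 -0.00646331 -0.00635757 -0.00634762]
world xy shift for lateral [-0.0424 -0.006 ]
```

send_rows --commands '[{"hand":1,"linear":[-0.31,-0.872,0],"turn":0},{"hand":1,"linear":[-0.31,-0.872,0],"turn":0},{"hand":1,"linear":[-0.31,-0.872,0],"turn":0},{"hand":1,"linear":[-0.31,-0.872,0],"turn":0},{"hand":1,"linear":[0,0,-0.8],"turn":0},{"hand":1,"linear":[0,0,-0.8],"turn":0},{"hand":1,"linear":[0,0,-0.6],"turn":0},{"hand":1,"linear":[0,0,-0.164],"turn":0}]'

```text
time_s: 8.95
tool_pos: [0.6192, -0.0698, 0.0116]
tool_rot: [[-0.139, 0.99, -0.005], [0.99, 0.139, 0.001], [0.002, -0.005, -1.0]]
ft_force: [-0.6, 0.5, -1.9]
width: 0.0071
gripper_force: 78.4
```

send_rows --commands '[{"hand":1,"linear":[0,0,0],"turn":0},{"hand":1,"linear":[0,0,0],"turn":0},{"hand":1,"linear":[0,0,0],"turn":0},{"hand":1,"linear":[0,0,0],"turn":0},{"hand":1,"linear":[0,0,0],"turn":0}]'

```text
time_s: 9.37
tool_pos: [0.6227, -0.0699, 0.0163]
tool_rot: [[-0.14, 0.99, 0.002], [0.99, 0.14, -0.0], [-0.001, 0.002, -1.0]]
ft_force: [0.1, -0.6, -1.5]
width: 0.0072
gripper_force: 78.4
```

```bash
python3 - <<'E'
from h import *
from scipy.optimize import least_squares
s=get_state();print(s['time_s'],s['tool_pos'],s['ft_force'])
y=np.radians(8);E=np.array([[np.cos(y),-np.sin(y)],[np.sin(y),np.cos(y)]]);o=np.array([.5143,.101])
t=(s['tool_pos'][:2]-o)@E;print('tool e',t)
for n in('side','scene'):
    w=cloud(grab(n)); e=(w[...,:2]-o)@E; z=w[...,2]
    for lab,y0,y1,rad,zl in(('pin',-.155,-.10,.005,.066),('barrel',-.07,.07,.01,.078)):
        m=(abs(e[...,0]-.083)<.012)&(e[...,1]>y0)&(e[...,1]<y1)&(z>zl)&(z<.09)
        x=e[m][:,0];Z=z[m]
        r=least_squares(lambda p:np.hypot(x-p[0],Z-p[1])-rad,[.083,.072],loss='soft_l1',f_scale=.001)
        print(n,lab,m.sum(),(r.x*1e3).round(2))
E
```

```text
9.3667 [ 0.62274955 -0.0698912   0.01628668] [ 0.05713881 -0.5771108  -1.53365551]
tool e [ 0.08361067 -0.18432136]
side pin 0 [83. 72.]
side barrel 13 [79.85 71.47]
scene pin 89 [83.38 72.32]
scene barrel 256 [82.82 71.52]
```

send_rows --commands '[{"hand":1,"linear":[-0.033,0.238,0],"turn":0},{"hand":1,"linear":[-0.033,0.238,0],"turn":0},{"hand":1,"linear":[-0.033,0.238,0],"turn":0},{"hand":1,"linear":[-0.033,0.238,0],"turn":0},{"hand":1,"linear":[-0.033,0.238,0],"turn":0},{"hand":1,"linear":[0,0,0],"turn":0},{"hand":1,"linear":[0,0,0],"turn":0}]'

```text
time_s: 10.05
tool_pos: [0.6175, -0.0395, 0.0148]
tool_rot: [[-0.141, 0.99, -0.0], [0.99, 0.141, -0.0], [-0.0, -0.0, -1.0]]
ft_force: [-0.6, 0.3, -1.4]
width: 0.0071
gripper_force: 78.4
```

send_rows --commands '[{"hand":1,"linear":[-0.028,0.198,0],"turn":0},{"hand":1,"linear":[-0.028,0.198,0],"turn":0},{"hand":1,"linear":[-0.028,0.198,0],"turn":0},{"hand":1,"linear":[-0.028,0.198,0],"turn":0},{"hand":1,"linear":[-0.028,0.198,0],"turn":0},{"hand":1,"linear":[0,0,0],"turn":0}]'

```text
time_s: 10.55
tool_pos: [0.6139, -0.0142, 0.0148]
tool_rot: [[-0.14, 0.99, -0.0], [0.99, 0.14, 0.0], [0.0, -0.0, -1.0]]
ft_force: [0.8, -0.7, -1.5]
width: 0.0071
gripper_force: 78.4
```

send_rows --commands '[{"hand":1,"linear":[-0.028,0.198,0],"turn":0},{"hand":1,"linear":[-0.028,0.198,0],"turn":0},{"hand":1,"linear":[-0.028,0.198,0],"turn":0},{"hand":1,"linear":[-0.028,0.198,0],"turn":0},{"hand":1,"linear":[0,0,0],"turn":0},{"hand":1,"linear":[0,0,0],"turn":0}]'

```text
time_s: 11.05
tool_pos: [0.6113, 0.0048, 0.0149]
tool_rot: [[-0.14, 0.99, -0.0], [0.99, 0.14, -0.0], [-0.0, -0.0, -1.0]]
ft_force: [0.2, 0.4, -1.8]
width: 0.007
gripper_force: 78.2
```

send_rows --commands '[{"hand":1,"linear":[-0.028,0.198,0],"turn":0},{"hand":1,"linear":[-0.028,0.198,0],"turn":0},{"hand":1,"linear":[-0.028,0.198,0],"turn":0},{"hand":1,"linear":[0,0,0],"turn":0},{"hand":1,"linear":[0,0,0],"turn":0},{"hand":1,"linear":[0,0,0],"turn":0}]'

```text
time_s: 11.55
tool_pos: [0.6092, 0.0194, 0.0149]
tool_rot: [[-0.14, 0.99, -0.0], [0.99, 0.14, -0.0], [-0.0, -0.0, -1.0]]
ft_force: [-0.6, 0.3, -2.2]
width: 0.0073
gripper_force: 78.2
```

```bash
cat > lid.py <<'E'
from h import *
from scipy.optimize import least_squares
s=get_state();print(s['time_s'],s['tool_pos'].round(4),s['ft_force'].round(1),round(s['width'],4))
y=np.radians(8);E=np.array([[np.cos(y),-np.sin(y)],[np.sin(y),np.cos(y)]]);o=np.array([.5143,.101])
w=cloud(grab('scene')); e=(w[...,:2]-o)@E; z=w[...,2]
m=(abs(e[...,0])<.065)&(e[...,1]<.07)&(e[...,1]>.0)&(z>.06)&(z<.1); print('lid z',np.percentile(z[m],[5,50,95]).round(4))
m=(abs(e[...,0]-.083)<.03)&(e[...,1]<-.076)&(e[...,1]>-.20)&(z>.04)&(z<.085)
for a in np.arange(-.2,-.076,.008):
    k=m&(e[...,1]>=a)&(e[...,1]<a+.008)
    if k.sum()>2: print(a.round(3),k.sum(),'x',(np.percentile(e[k][:,0],[5,50,95])*1e3).round(1),'z top',(np.percentile(z[k],90)*1e3).round(1))
E
python3 lid.py
```

```text
11.55 [0.6092 0.0194 0.0149] [-0.6  0.3 -2.2] 0.0073
lid z [0.0742 0.0767 0.0796]
-0.176 6 x [78.8 87.2 91.2] z top 78.1
-0.168 25 x [77.1 86.  91.6] z top 80.6
-0.16 24 x [77.7 85.8 92.1] z top 81.2
-0.152 24 x [79.  88.2 91.5] z top 80.0
-0.144 19 x [80.  86.7 90.9] z top 80.7
-0.136 13 x [79.5 84.8 87.7] z top 77.2
-0.128 13 x [80.7 84.  88.3] z top 76.2
-0.12 12 x [79.4 85.4 87.7] z top 76.5
-0.112 15 x [79.6 86.3 93.2] z top 78.1
-0.08 5 x [81.2 86.  86.6] z top 76.1
```

send_rows --commands '[{"hand":0.75,"linear":[0,0,0],"turn":0},{"hand":0.5,"linear":[0,0,0],"turn":0},{"hand":0.5,"linear":[0,0,0],"turn":0},{"hand":0.5,"linear":[0,0,0],"turn":0},{"hand":0.5,"linear":[0,0,0],"turn":0},{"hand":0.5,"linear":[0,0,0],"turn":0}]' --newtons 30

```text
time_s: 12.1
tool_pos: [0.6093, 0.0193, 0.015]
tool_rot: [[-0.139, 0.99, 0.0], [0.99, 0.139, -0.0], [-0.0, 0.0, -1.0]]
ft_force: [0.3, -0.2, 0.0]
width: 0.0428
gripper_force: 0.0
```

```bash
python3 lid.py
```

```text
12.1 [0.6093 0.0193 0.015 ] [ 0.3 -0.2  0. ] 0.0428
lid z [0.0742 0.0767 0.0793]
-0.176 6 x [79.  87.8 90.8] z top 73.6
-0.168 24 x [79.1 86.5 91.9] z top 74.8
-0.16 24 x [76.5 86.9 91.5] z top 75.9
-0.152 24 x [78.1 87.4 91.5] z top 75.6
-0.144 18 x [79.5 86.7 90.7] z top 74.2
-0.136 14 x [79.  84.4 88.2] z top 71.6
-0.128 14 x [80.1 84.4 88. ] z top 72.1
-0.12 12 x [80.6 85.5 87.6] z top 73.6
-0.112 15 x [ 81.7  87.1 110.9] z top 76.8
```

send_rows --commands '[{"hand":0.5,"linear":[0.086,-0.614,0],"turn":0},{"hand":0.5,"linear":[0.086,-0.614,0],"turn":0},{"hand":0.5,"linear":[0.086,-0.614,0],"turn":0},{"hand":0.5,"linear":[0.086,-0.614,0],"turn":0},{"hand":0.5,"linear":[0,0,0],"turn":0},{"hand":0.5,"linear":[0,0,0],"turn":0},{"hand":0.5,"linear":[0,0,0],"turn":0}]'

```text
time_s: 12.73
tool_pos: [0.6178, -0.0425, 0.0148]
tool_rot: [[-0.139, 0.99, -0.0], [0.99, 0.139, 0.0], [0.0, -0.0, -1.0]]
ft_force: [-0.2, -0.6, -0.1]
width: 0.0424
gripper_force: 0.0
```

send_rows --commands '[{"hand":1,"linear":[0,0,0],"turn":0},{"hand":1,"linear":[0,0,0],"turn":0},{"hand":1,"linear":[0,0,0],"turn":0},{"hand":1,"linear":[0,0,0],"turn":0},{"hand":1,"linear":[0,0,0],"turn":0}]' --newtons 30

```text
time_s: 13.15
tool_pos: [0.6177, -0.0416, 0.0149]
tool_rot: [[-0.14, 0.99, -0.0], [0.99, 0.14, 0.0], [0.0, -0.0, -1.0]]
ft_force: [0.2, 1.3, 1.4]
width: 0.0166
gripper_force: 29.4
```

send_rows --commands '[{"hand":1,"linear":[0,0,0.07],"turn":0},{"hand":1,"linear":[0,0,0.07],"turn":0},{"hand":1,"linear":[0,0,0.06],"turn":0},{"hand":1,"linear":[0,0,0],"turn":0},{"hand":1,"linear":[0,0,0],"turn":0}]'

```text
time_s: 13.57
tool_pos: [0.6176, -0.0419, 0.0197]
tool_rot: [[-0.14, 0.99, -0.0], [0.99, 0.14, 0.0], [0.0, -0.0, -1.0]]
ft_force: [1.2, 1.4, -1.8]
width: 0.0166
gripper_force: 29.3
```

send_rows --commands '[{"hand":1,"linear":[-0.022,0.158,0],"turn":0},{"hand":1,"linear":[-0.022,0.158,0],"turn":0},{"hand":1,"linear":[-0.022,0.158,0],"turn":0},{"hand":1,"linear":[0,0,0],"turn":0}]'

```text
time_s: 13.9
tool_pos: [0.616, -0.0292, 0.0198]
tool_rot: [[-0.14, 0.99, -0.0], [0.99, 0.14, 0.001], [0.001, -0.0, -1.0]]
ft_force: [0.7, 0.4, -2.7]
width: 0.017
gripper_force: 29.3
```

```bash
python3 lid.py
```

```text
13.9 [ 0.616  -0.0292  0.0198] [ 0.7  0.4 -2.7] 0.017
lid z [0.0743 0.0769 0.0796]
-0.16 7 x [80.6 88.3 95.7] z top 78.0
-0.128 12 x [80.9 84.  87.5] z top 76.8
-0.12 13 x [78.6 85.6 88. ] z top 76.4
-0.112 14 x [80.9 86.3 88. ] z top 77.3
-0.104 12 x [80.2 84.3 86.9] z top 75.7
-0.096 14 x [80.7 84.  87.5] z top 77.3
-0.088 13 x [79.1 84.9 88. ] z top 78.5
-0.08 8 x [61.8 84.6 87. ] z top 77.7
```

Level again (shank top about 77 mm) and sliding freely. Continuing.

send_rows --commands '[{"hand":1,"linear":[-0.022,0.158,0],"turn":0},{"hand":1,"linear":[-0.022,0.158,0],"turn":0},{"hand":1,"linear":[-0.022,0.158,0],"turn":0},{"hand":1,"linear":[-0.022,0.158,0],"turn":0},{"hand":1,"linear":[-0.022,0.158,0],"turn":0},{"hand":1,"linear":[0,0,0],"turn":0}]'

```text
time_s: 14.45
tool_pos: [0.6132, -0.0093, 0.0198]
tool_rot: [[-0.14, 0.99, -0.0], [0.99, 0.14, 0.001], [0.001, -0.0, -1.0]]
ft_force: [-0.1, -0.5, -1.7]
width: 0.017
gripper_force: 29.3
```

send_rows --commands '[{"hand":1,"linear":[-0.022,0.158,0],"turn":0},{"hand":1,"linear":[-0.022,0.158,0],"turn":0},{"hand":1,"linear":[-0.022,0.158,0],"turn":0},{"hand":1,"linear":[-0.022,0.158,0],"turn":0},{"hand":1,"linear":[0,0,0],"turn":0},{"hand":1,"linear":[0,0,0],"turn":0}]'

```text
time_s: 14.95
tool_pos: [0.6111, 0.006, 0.0198]
tool_rot: [[-0.14, 0.99, -0.0], [0.99, 0.14, 0.001], [0.001, -0.0, -1.0]]
ft_force: [-0.4, 1.7, -2.0]
width: 0.0167
gripper_force: 29.3
```

send_rows --commands '[{"hand":1,"linear":[-0.022,0.158,0],"turn":0},{"hand":1,"linear":[-0.022,0.158,0],"turn":0},{"hand":1,"linear":[-0.022,0.158,0],"turn":0},{"hand":1,"linear":[-0.014,0.1,0],"turn":0},{"hand":1,"linear":[0,0,0],"turn":0},{"hand":1,"linear":[0,0,0],"turn":0}]'

```text
time_s: 15.45
tool_pos: [0.6091, 0.0203, 0.0199]
tool_rot: [[-0.14, 0.99, -0.0], [0.99, 0.14, 0.001], [0.001, -0.0, -1.0]]
ft_force: [0.0, 0.9, -2.7]
width: 0.017
gripper_force: 29.3
```

send_rows --commands '[{"hand":1,"linear":[-0.008,0.059,0],"turn":0},{"hand":1,"linear":[-0.008,0.059,0],"turn":0},{"hand":1,"linear":[0,0,0],"turn":0},{"hand":1,"linear":[0,0,0],"turn":0}]'

```text
time_s: 15.78
tool_pos: [0.6088, 0.0227, 0.0199]
tool_rot: [[-0.14, 0.99, 0.0], [0.99, 0.14, 0.0], [0.0, 0.0, -1.0]]
ft_force: [-0.4, -0.4, -2.3]
width: 0.0168
gripper_force: 29.3
```

```bash
python3 lid.py
```

```text
15.7833 [0.6088 0.0227 0.0199] [-0.4 -0.4 -2.3] 0.0168
lid z [0.0741 0.0768 0.0793]
-0.112 7 x [78.5 88.4 90.8] z top 76.4
-0.104 10 x [ 81.7  93.2 100.5] z top 80.7
```

send_rows --commands '[{"hand":1,"linear":[-0.006,0.04,0],"turn":0},{"hand":1,"linear":[0,0,0],"turn":0},{"hand":1,"linear":[-0.006,0.04,0],"turn":0},{"hand":1,"linear":[0,0,0],"turn":0},{"hand":1,"linear":[0,0,0],"turn":0}]'

```text
time_s: 16.25
tool_pos: [0.6086, 0.0245, 0.0199]
tool_rot: [[-0.14, 0.99, 0.0], [0.99, 0.14, -0.0], [-0.0, 0.0, -1.0]]
ft_force: [0.8, -2.3, -2.7]
width: 0.0169
gripper_force: 29.3
```

send_rows --commands '[{"hand":1,"linear":[-0.006,0.04,0],"turn":0},{"hand":1,"linear":[0,0,0],"turn":0},{"hand":1,"linear":[0,0,0],"turn":0}]'

```text
time_s: 16.5
tool_pos: [0.6086, 0.0245, 0.02]
tool_rot: [[-0.14, 0.99, 0.0], [0.99, 0.14, -0.002], [-0.002, 0.0, -1.0]]
ft_force: [1.3, -5.8, -3.4]
width: 0.0164
gripper_force: 29.3
```

send_rows --commands '[{"hand":1,"linear":[-0.006,0.04,0],"turn":0},{"hand":1,"linear":[0,0,0],"turn":0},{"hand":1,"linear":[0,0,0],"turn":0}]'

```text
time_s: 16.75
tool_pos: [0.6086, 0.0245, 0.0199]
tool_rot: [[-0.14, 0.99, 0.001], [0.99, 0.14, -0.004], [-0.004, 0.0, -1.0]]
ft_force: [1.1, -8.7, -3.7]
width: 0.0169
gripper_force: 29.3
```

send_rows --commands '[{"hand":1,"linear":[0.008,-0.06,0],"turn":0},{"hand":0.75,"linear":[0,0,0],"turn":0},{"hand":0.5,"linear":[0,0,0],"turn":0},{"hand":0.5,"linear":[0,0,0],"turn":0},{"hand":0.5,"linear":[0,0,0],"turn":0},{"hand":0.5,"linear":[0,0,0],"turn":0}]'

```text
time_s: 17.25
tool_pos: [0.6087, 0.0255, 0.0202]
tool_rot: [[-0.14, 0.99, 0.0], [0.99, 0.14, 0.0], [0.0, 0.001, -1.0]]
ft_force: [0.9, -0.1, 0.2]
width: 0.0427
gripper_force: 0.0
```

send_rows --commands '[{"hand":0.5,"linear":[0.03,-0.2,0.4],"turn":0},{"hand":0.5,"linear":[0.03,-0.2,0.8],"turn":0},{"hand":0.5,"linear":[0,-0.4,1],"turn":0},{"hand":0.5,"linear":[0,-0.4,1],"turn":0},{"hand":0.5,"linear":[0,-0.8,1],"turn":0},{"hand":0.5,"linear":[0,-0.8,0.6],"turn":0},{"hand":0.5,"linear":[0,-0.4,0],"turn":0},{"hand":0.5,"linear":[0,0,0],"turn":0}]'

```text
time_s: 17.92
tool_pos: [0.6108, -0.0569, 0.1416]
tool_rot: [[-0.137, 0.991, 0.003], [0.991, 0.137, -0.001], [-0.001, 0.003, -1.0]]
ft_force: [0.4, 1.0, -1.3]
width: 0.0428
gripper_force: 0.0
```

```bash
python3 lid.py; python3 - <<'E'
from h import *
a=np.load('scene.npz')['pixels'][165:265,145:370]
b=grab('wrist')['pixels']
a=cv2.resize(a,(700,311),interpolation=cv2.INTER_CUBIC); b=cv2.resize(b[:300],(520,280))
c=np.zeros((591,700,3),np.uint8);c[:311]=a;c[311:,:520]=b
cv2.imwrite('pics/end.png',c[...,::-1])
E
```

```text
17.9167 [ 0.6108 -0.0569  0.1416] [ 0.4  1.  -1.3] 0.0428
lid z [0.0743 0.0769 0.0794]
-0.104 25 x [76.9 85.5 91.7] z top 80.1
-0.096 22 x [80.2 87.4 91.5] z top 80.4
-0.088 25 x [76.6 85.3 91.4] z top 79.9
-0.08 11 x [80.1 86.4 92.1] z top 78.6
```

View pics/end.png

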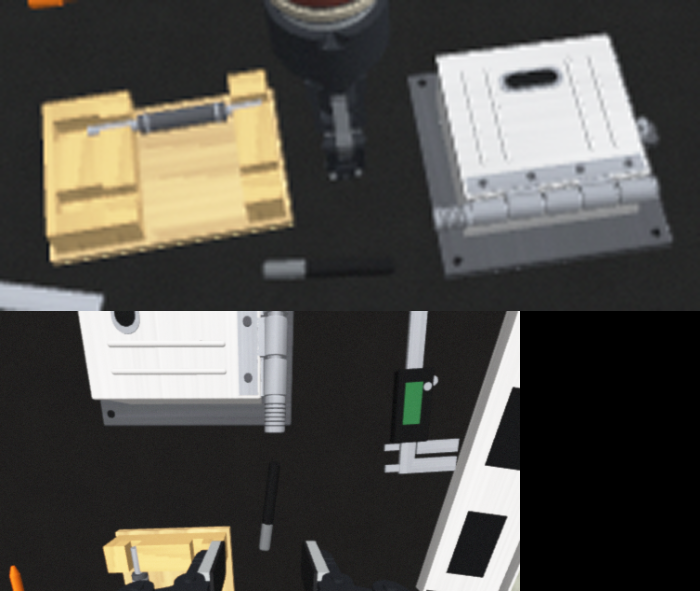

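The lower view shows the knurled head at (275,410) flush against the first knuckle. The lid is closed, and the gauge, marker and caliper are undisturbed. One numeric gap check before handing in.

```bash
python3 - <<'E'
from h import *
y=np.radians(8);E=np.array([[np.cos(y),-np.sin(y)],[np.sin(y),np.cos(y)]])
w=cloud(np.load('wrist.npz')); e=(w[...,:2]-[.5143,.101])@E; z=w[...,2]
k=(abs(e[...,0]-.083)<.003)&(z>.074)&(z<.09)&(e[...,1]<-.05)
v=e[...,1][k];Z=z[k]; print('head end',np.percentile(v,[.2,1]).round(4))
for a in np.arange(-.108,-.06,.002):
    q=(v>=a)&(v<a+.002); print(a.round(3),q.sum(),np.median(Z[q]).round(4) if q.any() else '')
E
```

```text
head end [-0.1026 -0.1026]
-0.108 0 
-0.106 0 
-0.104 8 0.0792
-0.102 24 0.0793
-0.1 15 0.0794
-0.098 24 0.0797
-0.096 24 0.0793
-0.094 16 0.0794
-0.092 24 0.0796
-0.09 24 0.0792
-0.088 16 0.0797
-0.086 24 0.0793
-0.084 24 0.0792
-0.082 23 0.0792
-0.08 16 0.0794
-0.078 23 0.0794
-0.076 24 0.0789
-0.074 24 0.0807
-0.072 24 0.0817
-0.07 23 0.082
-0.068 22 0.082
-0.066 20 0.0815
-0.064 23 0.0817
-0.062 24 0.0821
```

The head spans −103 to −73 mm along the hinge axis, which is its full 30 mm with no gap at the mouth (−73 mm).

```bash
python3 -c "
from cell import sign_off; print(sign_off())"
```

```text
the job is handed in; nothing more can be done
None
```

The pin is through the hinge with its head hard against the first knuckle and let go, the lid is closed, nothing else was seen to have moved, and the job was handed in at about 18 s.

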